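# Probe the round shielding can and sheathe the probe

### The arm

A 7-joint arm with a two-finger parallel gripper is mounted at the origin on the work surface. World frame = base frame: x ahead of the robot, y to its left, z up, the work surface at z = 0. Lengths are in m, angles in rad, forces in N, time in s.
With the tool pointing down it reaches from about 0.4 to 0.85 m from the base axis. Payload 4.4 kg.
Tool frame: the origin (TCP) lies midway between the tips of the shut fingers; the grasp point (between the pads) lies 19 mm behind it; z points along the fingers, y is the line along which they close (so a half turn about z gives the same grasp; the last joint's range is limited). The gripper opens to 94 mm and grips with 3 to 60 N. Pads are 16 mm wide; open, the fingers measure 119 mm over their backs; the gripper's body (75 mm by 177 mm) begins 78 mm behind the grasp point.
Start: joints at [-1.358, 0.628, 0.038, 1.517, -0.027, 0.996, -0.02], TCP at [0.179, 0.625, 0.205] pointing down, gripper open.
Joint ranges: [-3.06, 3.06], [-0.37, 2.12], [-1.25, 1.32], [0.18, 2.47], [-1.1, 4.24], [0.23, 1.98], [-2.94, 2.94]. Speed limits (rad/s): [2.57, 2.57, 3.14, 3.14, 3.14, 3.14, 3.14].

### API

Orientations are given as a rotation vector (axis times angle).
In Python, from rig import manip, jaws, vision, workorder, get_time_s, get_joints, get_qvel, get_tau, get_ee_pos, get_tcp_rot, get_ft_force, get_torque, get_finger_gap, get_gripper_force gives the robot as it stands. The module is installed in compiled form; this text tells all that it offers. Calls block until the motion is done:
- manip.move_to(position, orientation): joint-space move of the TCP to a pose.
- manip.servo_line(position, frame=None, rate=0.15): straight line of the TCP; frame=None keeps the orientation; rate is the mean speed in m/s.
- manip.movej(angles): joint-space move.
- jaws.move_gripper(opening): finger opening in m; the grip force is fixed at half the most; returns when the fingers have stopped.
- manip.sleep(seconds).
- manip.inverse_kinematics(position, orientation): joint angles nearest the present ones, or None.
- vision.read_camera(name): name is "scene" or "top" or "wrist"; returns a dict with "frame" (400x640x3 uint8, red, green, blue), "intrinsics" (3x3 intrinsics, pixels), "world_to_cam" (4x4, takes a point from world to camera coordinates); the wrist camera has in their place "mount" (4x4, takes a point from camera to tool coordinates, whose origin is the TCP and whose axes are the flange's). Camera axes: x right, y down, z forward; pixel columns grow to the right and rows downward; lengths in m; the calibration is good to about 2 mm. A picture is of the moment at which its call begins: read the wrist's pose just before it. There is no depth.
A pose or a line that the arm cannot do raises manip.PlanningError and nothing moves.
- workorder.hand_in(): hands the job in; it is judged then, once.
Readings, each from a call of its own:
- get_time_s(): time.
- get_joints(): joint angles.
- get_qvel(): joint speeds.
- get_tau(): joint torques, N m.
- get_ee_pos(): TCP position.
- get_tcp_rot(): TCP orientation.
- get_ft_force(): force on the tool from outside, world axes, zero at the start.
- get_torque(): the same for the moment, N m.
- get_finger_gap(): finger opening in m.
- get_gripper_force(): force on a finger pad.
Only numpy, scipy, OpenCV 4.12 (cv2) and the standard library are available. Lean on these libraries where they do the work, as an engineer would, in place of code of your own. Each camera call takes 0.05 s, during which the arm holds its last target. There are 200 camera calls.

### The job

Lift the long square-handled field probe out of the rack and hold it upright and still for two seconds with its tip about 15 mm above the middle of the round can on the open white unit, touching nothing of the unit. Then put the probe away in its close-fitting storage tube (the narrower of the two metal tubes): guide it down, tip first, in the gripper until it is fully home with its collar on the rim, and let go. Leave the other things on the bench where they are.

Things in the scene. Friction and masses are not known exactly. Their poses are not given: they have to be found in the camera images.
- probe: Field probe, loose, 0.12 kg, 152 mm long, upright in one of the rack's holes at the start. From below: round steel shaft, 16 mm across, 80 mm long; steel collar, 32 mm across, 80 to 86 mm above the tip, it hangs by this; black square handle, 24 x 24 mm, 86 to 146 mm above the tip; brass stub on top. Origin at the tip, z up along the probe, x and y square to the handle's faces.
- probe_tip (a point): The tip of the probe, on its axis (same point as the body's origin). The nose is tapered: 8 mm across at the tip, the full 16 mm from 8 mm up.
- probe_handle (a point): Middle of the square handle, 116 mm above the tip: the place to grip.
- rack: Fixed aluminium rack, 160 (its x) x 70 (its y) x 95 mm high: a plate 12 mm thick on two end walls, with two through holes 20 mm in diameter at x = -45 and +45 mm. The two probes hang in them by their collars, either way round, the tip of the long one 15 mm above the table. Origin at the middle of its underside, z up.
- small_probe: Bystander: a shorter probe, loose, 80 mm long, round black handle 16 mm in diameter, collar 28 mm in diameter, in the rack's other hole; its top is 135 mm above the table. Origin at its tip, z up.
- unit: Fixed white unit with its cover off: an open tray 170 (its x) x 240 (its y) x 34 mm high with 4 mm walls, a green circuit board inside with its top 10 mm above the table. Three steel shielding cans stand on the board in a row along the unit's y, in any order. Origin at the middle of its underside, z up.
- can_round: The round can, fixed on the board, plain steel, 28 mm in diameter, 16 mm high. Origin at the middle of its underside, z up.
- can_round_top (a point): Middle of the round can's flat top, 26 mm above the table; its z points up.
- can_square: Square can, fixed on the board, steel, 30 x 30 x 16 mm: not the target. Origin at the middle of its underside.
- can_oblong: Oblong can, fixed on the board, steel, 46 x 20 x 16 mm: not the target. Origin at the middle of its underside.
- fit_tube: The probe's storage tube: fixed upright aluminium tube, 29 mm outside and 18 mm inside diameter, 92 mm high, bore 84 mm deep, on a round foot 60 mm across and 6 mm high. Origin at the middle of its underside, z up.
- fit_tube_mouth (a point): Middle of that tube's open mouth, level with its rim, 92 mm above the table; z points up out of the tube. Fully home, the probe's collar lies on the rim and its tip is 80 mm below this point.
- wide_tube: A wider upright aluminium tube for other things, fixed, 48 mm outside and 40 mm inside diameter, 92 mm high, on the same kind of foot: not for this probe. The two tubes may stand in either place. Origin at the middle of its underside.
- mug: Bystander: white mug, 80 mm across, 92 mm high. Origin at the middle of its underside.
- spray_can: Bystander: grey can with a paper label, 52 mm across, 150 mm high. Origin at the middle of its underside.
- screw_jar: Bystander: small clear jar with a steel cap, 50 mm across, 55 mm high. Origin at the middle of its underside.
- screwdriver: Bystander: screwdriver lying on the table, 190 mm long. Origin under its middle.
- wrench: Bystander: small wrench lying on the table, 150 mm long. Origin under its middle.
- adapter: Bystander: small brass connector standing between the two tubes, 18 mm across, 24 mm high. Origin at the middle of its underside.

How it is judged:
By the outcome, as a careful person would: the job done as asked, in the order asked, and still so for the second after the job is handed in, with the robot touching nothing.
It also fails if it takes over 58 s, if anything falls off the work surface, if the arm or the gripper's body presses on something with over 40 N, if the wrist force passes 120 N, or if a joint passes its speed limit or range.

## Working session

There is one attempt and no reset: what is moved stays moved. The work goes in short steps, each a Python script; the robot and the scene stay as the last script left them, time stands still between calls to the robot, and variables do not carry over. Pictures are saved under pics/ and viewed, at most 10 in all, crops included, and the job is handed in when it is done.

```bash
mkdir -p pics; python3 - <<'E'
from rig import *
import cv2,numpy as np
for n in("scene","top"):
    d=vision.read_camera(n); cv2.imwrite(f"pics/{n}.png",d["frame"][:,:,::-1]); np.savez(n,**{k:np.array(v) for k,v in d.items()})
    W=d["world_to_cam"];print(n,np.round(d["intrinsics"],1).tolist(),np.round(np.linalg.inv(W),3).tolist())
print(get_time_s(),get_tcp_rot(),get_ee_pos(),vision.read_camera("wrist")["mount"])
E
```

```text
scene [[407.3, 0.0, 314.6], [0.0, 407.3, 198.8], [0.0, 0.0, 1.0]] [[-0.607, 0.644, -0.466, 1.07], [0.795, 0.488, -0.361, 0.405], [-0.005, -0.589, -0.808, 1.021], [0.0, 0.0, 0.0, 1.0]]
top [[451.8, 0.0, 318.1], [0.0, 451.8, 203.4], [0.0, 0.0, 1.0]] [[0.008, -0.999, 0.046, 0.482], [-1.0, -0.008, 0.012, -0.012], [-0.012, -0.046, -0.999, 1.391], [0.0, 0.0, 0.0, 1.0]]
0.1 [-4.36469140e-01 -3.11086907e+00  2.56753408e-03] [0.1786742  0.62435918 0.20467288] [[-7.26971298e-04 -9.73421539e-01 -2.29019603e-01  6.46051701e-02]
 [ 9.99999672e-01 -7.89263605e-04  1.80399986e-04  5.84762892e-04]
 [-3.56362069e-04 -2.29019396e-01  9.73421794e-01 -1.80352296e-01]
 [ 0.00000000e+00  0.00000000e+00  0.00000000e+00  1.00000000e+00]]
```

View pics/scene.png

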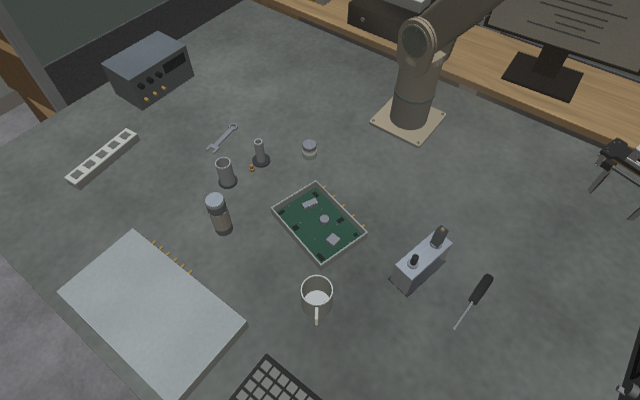

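View pics/top.png

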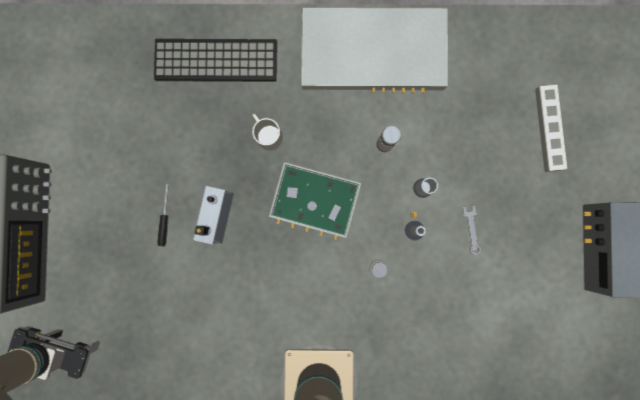

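Rack at top-image (210,215), with the long probe at (202,230) and the small one at (211,199). The round can is at (312,206), the narrow tube at (420,231), the wide tube at (429,186) and the adapter at (414,214).

```bash
cat > h.py <<'E'
from rig import *
import cv2,numpy as np
from scipy.spatial.transform import Rotation as R
def down(psi): # tool x at world angle psi (deg), z down
    h=np.radians(psi)/2; return np.pi*np.array([np.cos(h),np.sin(h),0])
def ray(uv,K,C,z):  # C cam->world
    d=C[:3,:3]@np.linalg.inv(K)@[uv[0],uv[1],1]; return (C[:3,3]+d*(z-C[2,3])/d[2])[:2]
def wrist(name=None):
    T=np.eye(4);T[:3,3]=get_ee_pos();T[:3,:3]=R.from_rotvec(get_tcp_rot()).as_matrix()
    d=vision.read_camera("wrist"); im=d["frame"][:,:,::-1].copy()
    if name: cv2.imwrite(f"pics/{name}.png",im)
    np.savez(name or "w",im=im,K=d["intrinsics"],C=T@d["mount"])
    return im,d["intrinsics"],T@d["mount"]
def stat(): print("t",round(get_time_s(),2),"p",np.round(get_ee_pos(),4),"F",np.round(get_ft_force(),1),"gap",round(get_finger_gap(),4))
E
python3 - <<'E'
from h import *
d=np.load("top.npz");K=d["intrinsics"];C=np.linalg.inv(d["world_to_cam"])
p={n:ray(uv,K,C,z) for n,uv,z in(("probe",(202,230.5),.16),("small",(211,199),.13),("can",(312,206),.026),("fit",(420,231),.092),("wide",(429,186),.092))}
for k,v in p.items(): print(k,np.round(v,4))
a=np.degrees(np.arctan2(*(p["small"]-p["probe"])[::-1]));print("rack angle",a)
x,y=p["probe"]
manip.move_to([x,y,.30],down(a+90 if abs(a+90-120)<90 else a-90)); stat(); print(get_joints())
wrist("w1")
E
```

```text
probe [0.4625 0.3199]
small [0.5504 0.3045]
can [0.5372 0.0239]
fit [ 0.4654 -0.2875]
wide [ 0.5947 -0.3136]
rack angle -9.956533610937354
t 1.73 p [0.4615 0.3216 0.2995] F [-0.6 -0.1  0.3] gap 0.0937
[-0.96792179  0.43902925  0.46810227  1.64485737 -0.21673406  1.1102267
 -0.61152165]
```

View pics/w1.png

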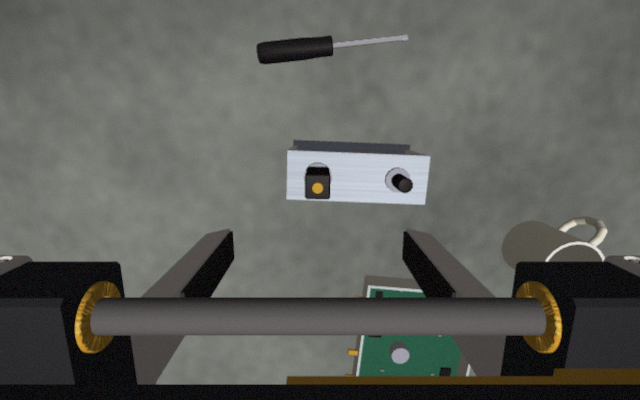

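```bash
python3 - <<'E'
from h import *
d=np.load("w1.npz");im,K,C=d["im"],d["K"],d["C"]
cv2.imwrite("pics/c1.png",cv2.resize(im[145:215,280:440],None,fx=5,fy=5,interpolation=cv2.INTER_CUBIC))
hsv=cv2.cvtColor(im,cv2.COLOR_BGR2HSV)
m=((hsv[...,1]>130)&(hsv[...,2]>100)).astype(np.uint8);m[:150]=0;m[215:]=0;m[:,:290]=0;m[:,350:]=0
M=cv2.moments(m,True);u=(M["m10"]/M["m00"],M["m01"]/M["m00"]);print(u,M["m00"],ray(u,K,C,.167))
print(C[:3,3])
E
```

```text
(317.09615384615387, 187.60576923076923) 104.0 [0.46335209 0.3289814 ]
[0.47425287 0.38665657 0.47986029]
```

View pics/c1.png

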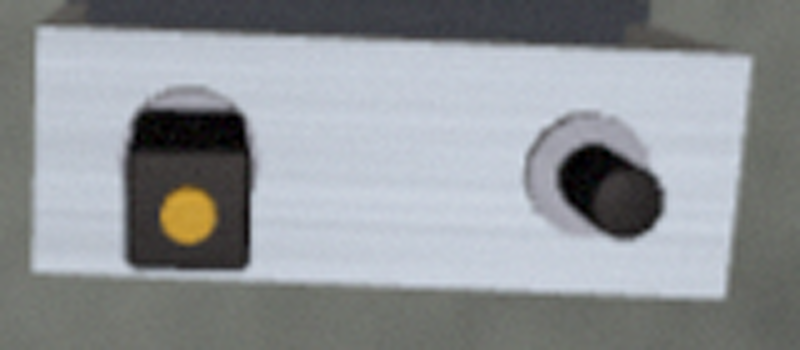

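The handle's top face is square to the image, so the present tool yaw fits it. The stub is at wrist pixel (317,187.6). That differs by 9 mm from my hand-read top pixel, so I'll cross-check with masks.

```bash
python3 - <<'E'
from h import *
stat(); print(np.degrees(np.arctan2(*R.from_rotvec(get_tcp_rot()).as_matrix()[[1,0],0])))
def stub(im,K,C,box,z=.167):
    hsv=cv2.cvtColor(im,cv2.COLOR_BGR2HSV)
    m=((hsv[...,1]>130)&(hsv[...,2]>90)).astype(np.uint8);k=np.zeros_like(m);x0,x1,y0,y1=box;k[y0:y1,x0:x1]=1
    M=cv2.moments(m*k,True);u=(M["m10"]/M["m00"],M["m01"]/M["m00"]);print(np.round(u,1),M["m00"],ray(u,K,C,z))
for n,b in(("top",(190,216,215,245)),("scene",(425,455,218,255))):
    d=np.load(n+".npz"); stub(d["frame"][:,:,::-1].copy(),d["intrinsics"],np.linalg.inv(d["world_to_cam"]),b)
im,K,C=wrist("w2");stub(im,K,C,(290,350,150,215))
E
```

```text
t 1.77 p [0.4615 0.3215 0.2995] F [-0.7 -0.3 -0.4] gap 0.0937
80.23179258501223
[198.3 230.2] 12.0 [0.46323277 0.32802907]Traceback (most recent call last):
  File "<stdin>", line 8, in <module>
  File "<stdin>", line 6, in stub
ZeroDivisionError: float division by zero
```

```bash
cat >> h.py <<'E'
def go(p,frame=None,rate=.15,tol=.0006):  # straight line, then trim the standing error
    p=np.array(p,float); manip.servo_line(p,frame,rate); c=p.copy()
    for _ in range(3):
        manip.sleep(.15); e=p-get_ee_pos()
        if abs(e).max()<tol: break
        c=c+e; manip.servo_line(c,frame,.03)
def tilt(): print("axis",np.round(R.from_rotvec(get_tcp_rot()).as_matrix()[:,2],4))
E
python3 - <<'E'
from h import *
f=down(80.5)
go([.4633,.3285,.22],f); go([.4633,.3285,.112],f,.12); stat(); tilt()
jaws.move_gripper(0.0); stat()
manip.servo_line([.4633,.3285,.26],f,.12); manip.sleep(.3); stat(); tilt(); print(get_gripper_force())
wrist("w3"); d=vision.read_camera("scene"); cv2.imwrite("pics/s3.png",d["frame"][:,:,::-1])
E
```

```text
t 5.41 p [0.4633 0.3285 0.1119] F [ 0.3  0.2 -0.5] gap 0.0941
axis [-0. -0. -1.]
t 6.48 p [0.4631 0.3284 0.1119] F [-1.3 -0.7  0.7] gap 0.024
t 8.17 p [0.4632 0.3284 0.2597] F [-0.2  0.9 -1. ] gap 0.0239
axis [-4.e-04 -4.e-04 -1.e+00]
29.999569952487946
```

View pics/w3.png

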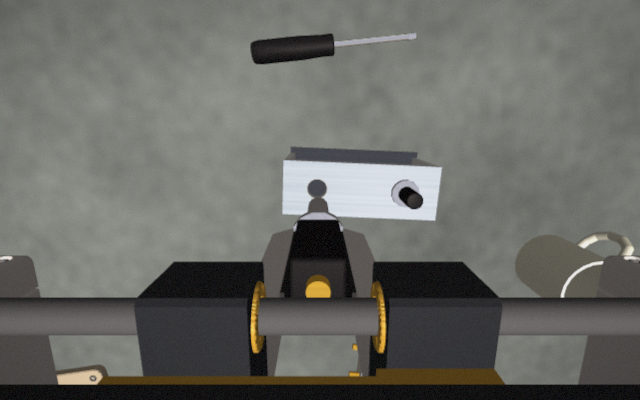

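View pics/s3.png

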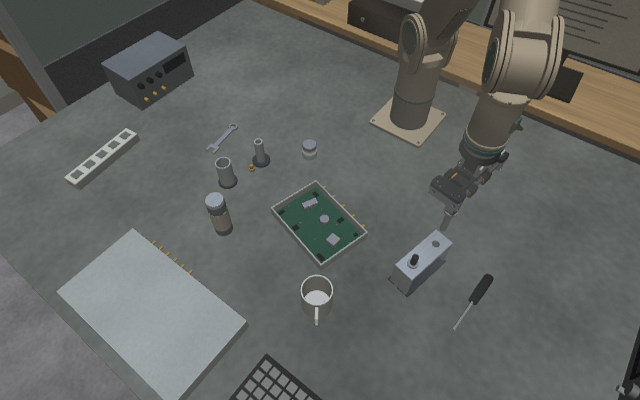

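Probe held. The wrist view shows the nose near (318,198), with the empty rack hole at (317,188). Next I'll look at the can from nearby, and use masks for the can and tube in the top view.

```bash
python3 - <<'E'
from h import *
f=down(80.5); xt=np.array([np.cos(np.radians(80.5)),np.sin(np.radians(80.5))])
c=np.array([.5372,.0239])-.03*xt
manip.servo_line([*c,.25],f,.2); manip.sleep(.4); stat()
im,K,C=wrist("w4")
top=np.load("top.npz");it=top["frame"][:,:,::-1].copy();Kt=top["intrinsics"];Ct=np.linalg.inv(top["world_to_cam"])
hsv=cv2.cvtColor(im,cv2.COLOR_BGR2HSV)
m=((hsv[...,1]<45)&(hsv[...,2]>90)).astype(np.uint8)
for ct in cv2.findContours(m,cv2.RETR_LIST,cv2.CHAIN_APPROX_NONE)[0]:
    a=cv2.contourArea(ct)
    if 300<a<8000:
        (x,y),(w,h),t=cv2.minAreaRect(ct); print("wr",round(x,1),round(y,1),round(w),round(h),a, ray((x,y),K,C,.026))
hsv=cv2.cvtColor(it,cv2.COLOR_BGR2HSV);m=(hsv[...,1]<45).astype(np.uint8)&(hsv[...,2]>90)
m[:,:285]=0;m[:,345:]=0;m[:180]=0;m[225:]=0
for ct in cv2.findContours(m,cv2.RETR_LIST,cv2.CHAIN_APPROX_NONE)[0]:
    if cv2.contourArea(ct)>30:
        (x,y),(w,h),t=cv2.minAreaRect(ct); print("top",x,y,w,h,ray((x,y),Kt,Ct,.026))
cv2.imwrite("pics/t2.png",cv2.resize(it[165:255,370:460],None,fx=6,fy=6,interpolation=cv2.INTER_CUBIC))
E
```

```text
t 10.53 p [ 0.5323 -0.0055  0.25  ] F [-0.2 -0.9 -1.4] gap 0.0238
wr 519.3 345.0 30 35 511.5 [ 0.7644131  -0.27291795]
wr 566.5 346.5 75 145 7537.0 [ 0.82717454 -0.28584659]
wr 317.5 341.5 67 119 5503.0 [ 0.49690216 -0.22257174]
wr 71.0 346.4 76 142 7163.0 [ 0.16762095 -0.17480208]
wr 314.9 212.8 46 21 459.5 [ 0.52345053 -0.04550826]
wr 317.5 152.5 23 23 415.0 [0.5386981  0.02623203]
wr 344.1 94.1 29 27 722.5 [0.57922969 0.08602293]
top 295.0 221.5 5.0 20.0 [0.48995616 0.0748446 ]
top 333.9000244140625 212.2000274658203 7.155416965484619 15.652474403381348 [ 0.51899751 -0.04239189]
top 311.7000427246094 205.60003662109375 8.944271087646484 8.497057914733887 [0.53841095 0.02483926]
top 291.5 192.0 10.0 11.0 [0.57915735 0.08641976]
```

View pics/w4.png

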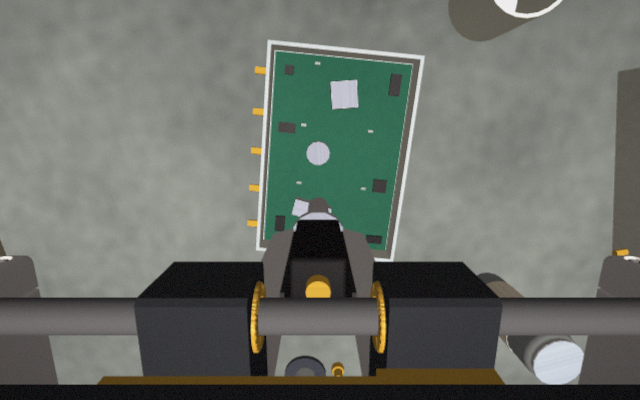

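The round can is at wrist pixel (317.5,152.5). Both views agree on about (0.5386, 0.0255). Now the hover.

```bash
python3 - <<'E'
from h import *
f=down(80.5); p=[.5386,.0255]
go([*p,.18],f,.15); go([*p,.138],f,.08); stat(); tilt()
im,K,C=wrist("w5"); d=vision.read_camera("scene")
manip.sleep(2.6); stat(); print("v",abs(np.array(get_qvel())).max())
manip.servo_line([*p,.27],f,.15)
cv2.imwrite("pics/h5.png",np.hstack([cv2.resize(im[140:240,270:370],(400,400),interpolation=cv2.INTER_CUBIC),cv2.resize(d["frame"][170:270,270:370,::-1],(400,400),interpolation=cv2.INTER_CUBIC)]))
# expected tip geometry in tool frame vs w4 picture
d=vision.read_camera("wrist");M=np.linalg.inv(d["mount"])
def pj(P): q=M[:3,:3]@P+M[:3,3]; q=K@q; return np.round(q[:2]/q[2],1)
for z,r in((.097,.004),(.089,.008),(.040,.008)): print(z,pj([r,0,z]),pj([0,-r,z]),pj([0,r,z]))
print("stub",pj([0,0,-.055]))
im=np.load("w4.npz")["im"]; print(im[190:212:1,318].tolist()); print(im[208,300:336].mean(1).astype(int).tolist())
E
```

```text
t 13.02 p [0.5391 0.0255 0.1385] F [ 0.  -0.8 -1.3] gap 0.0237
axis [ 1.2e-03  1.0e-04 -1.0e+00]
t 15.72 p [0.5386 0.0255 0.138 ] F [ 0.8 -0.4 -0.7] gap 0.024
v 0.0020675890108385318
0.097 [316.1 199.7] [311.3 204.4] [320.9 204.4]
0.089 [316.1 197.1] [306.2 206.7] [325.9 206.7]
0.04 [315.7 212.6] [303.9 224.1] [327.6 224.1]
stub [314.5 292.4]
[[86, 110, 55], [85, 112, 56], [85, 112, 53], [87, 113, 54], [85, 111, 53], [87, 109, 54], [87, 110, 62], [80, 90, 74], [79, 80, 85], [79, 82, 86], [77, 81, 85], [82, 83, 87], [80, 79, 83], [79, 82, 87], [81, 79, 85], [76, 77, 84], [79, 81, 84], [76, 82, 85], [81, 82, 88], [78, 78, 83], [83, 84, 90], [83, 86, 90]]
[197, 199, 202, 201, 203, 204, 204, 180, 117, 80, 82, 80, 81, 84, 83, 85, 82, 81, 83, 82, 81, 81, 83, 84, 83, 80, 82, 79, 150, 149, 119, 87, 80, 84, 82, 82]
```

View pics/h5.png

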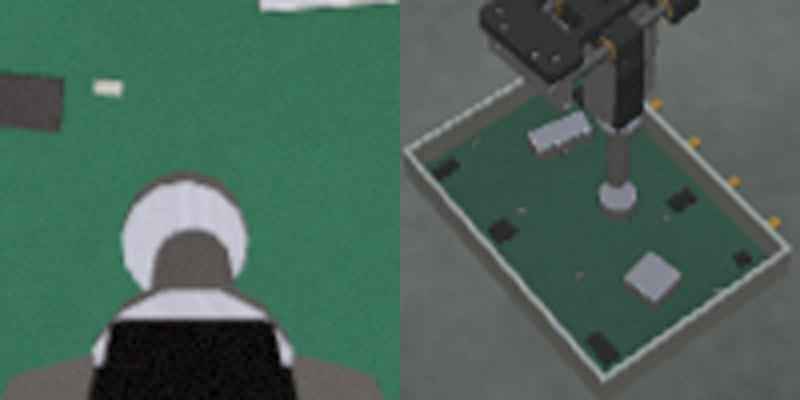

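View pics/t2.png

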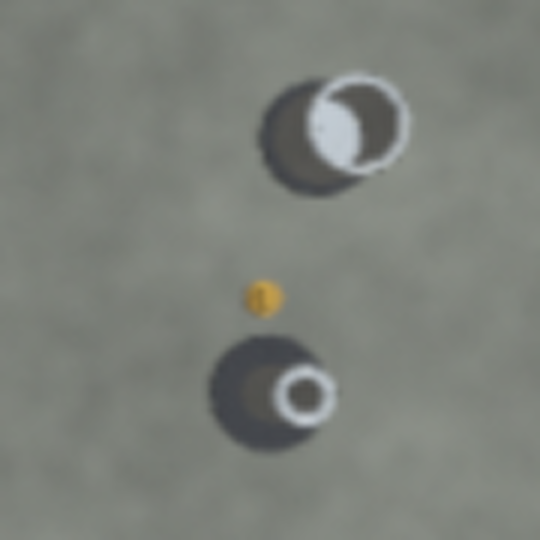

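The hover picture shows the shaft centred over the round can in both views. In the wrist view the nose appears about 2 px right of its prediction, a camera bias I'll cancel by comparing tip and tube at the same depth. In the top view the narrow tube's mouth is at about (420.5,230.5).

```bash
python3 - <<'E'
from h import *
f=down(80.5); a=np.radians(80.5); xt=np.array([np.cos(a),np.sin(a)])
top=np.load("top.npz");Ct=np.linalg.inv(top["world_to_cam"]);g=ray((420.4,230.4),top["intrinsics"],Ct,.092);print("top",g)
s=g-.05*xt
manip.servo_line([*s,.27],f,.25); go([*s,.212],f,.12); manip.sleep(.2); stat()
im,K,C=wrist("w6"); q=np.linalg.inv(C)@[*g,.092,1]; q=K@q[:3]; print("pred",q[:2]/q[2])
hsv=cv2.cvtColor(im,cv2.COLOR_BGR2HSV)
for th in(110,140,170):
    m=(hsv[...,2]>th).astype(np.uint8)
    for ct in cv2.findContours(m,cv2.RETR_LIST,cv2.CHAIN_APPROX_NONE)[0]:
        if len(ct)>25 and cv2.contourArea(ct)>120 :
            (x,y),ax,t=cv2.fitEllipse(ct)
            if abs(x-320)<60 and 90<y<215: print(th,np.round([x,y,*ax],1),cv2.contourArea(ct),ray((x,y),K,C,.092))
cv2.imwrite("pics/c6.png",cv2.resize(im[100:220,250:390],None,fx=4.5,fy=4.5,interpolation=cv2.INTER_CUBIC))
E
```

```text
top [ 0.4671284  -0.28869347]
t 20.23 p [ 0.4588 -0.338   0.2119] F [-0.5 -0.7 -1.7] gap 0.0241
pred [316.22371585 142.23657018]
110 [316.4 142.9  18.3  19.8] 153.0 [ 0.46714792 -0.28924783]
110 [316.4 141.8  32.1  32.9] 829.0 [ 0.46729968 -0.28837525]
110 [316.6 137.2  55.1  55.9] 2417.5 [ 0.46817658 -0.28452256]
110 [313.6 137.  309.8 823.5] 168409.5 [ 0.4656585  -0.28391726]
140 [361.8 193.1  46.5  60.7] 1418.0 [ 0.49992266 -0.33982384]
140 [316.3 142.8  20.1  20.7] 188.0 [ 0.46712154 -0.28918156]
140 [260.1 135.8  13.6  17.9] 126.0 [ 0.42025245 -0.27523799]
140 [316.3 142.   31.6  32.3] 799.0 [ 0.46723284 -0.28846905]
140 [364.6 172.8 166.9 277.1] 22537.0 [ 0.50487509 -0.32211391]
170 [316.2 142.8  20.7  21.2] 216.0 [ 0.46706201 -0.28918335]
170 [316.3 141.8  31.   31.5] 765.0 [ 0.46723164 -0.28830287]
170 [359.7 127.7  14.7  15.6] 178.5 [ 0.50600752 -0.28278065]
```

View pics/c6.png

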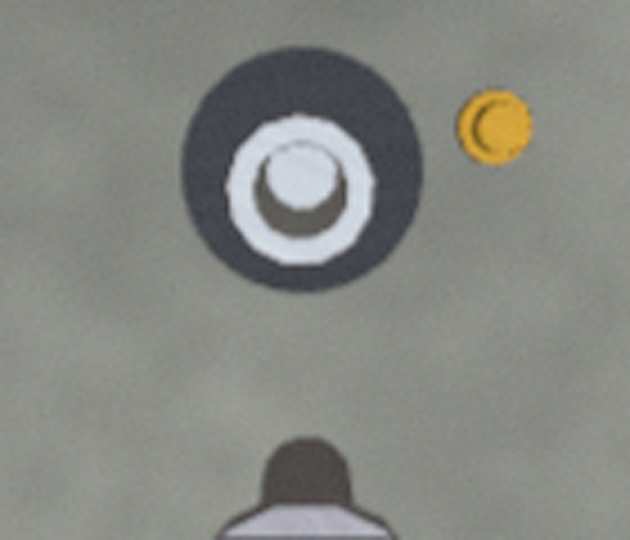

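Rim centre at wrist pixel (316.3,142), nose centred at x≈317.9 against 316.1 predicted. So I shift the target 1.4 mm along −tool y and guide the probe down with force checks.

```bash
cat > ins.py <<'E'
from h import *
def insert(p,z0,z1,step=.005,fmax=15):
    c=np.array(p,float); F0=np.mean([get_ft_force() for _ in range(5)],0)
    z=z0
    while z>z1+1e-6:
        z=max(z-step,z1); manip.servo_line([*c,z],down(80.5),.04)
        F=np.array(get_ft_force())-F0; e=get_ee_pos()
        print(round(z,4),np.round(F,1),np.round(np.array(e)*1e3,1))
        if abs(F[2])>fmax: print("stop");break
        c+=np.clip(F[:2]*.0001,-.0005,.0005)*(np.abs(F[:2])>2)
    return c
E
python3 - <<'E'
from ins import *
p=[.46587,-.28817]
go([*p,.212],down(80.5),.12); go([*p,.198],down(80.5),.08,.0003); stat()
e=np.array(p)-np.array(get_ee_pos())[:2]
print(insert(np.array(p)+e,.198,.150))
E
```

```text
t 22.27 p [ 0.466  -0.2884  0.1982] F [ 0.6 -0.4 -1.3] gap 0.0237
0.193 [-0.3  0.7 -0.3] [ 465.6 -287.9  192.8]
0.188 [ 0.1  0.6 -0.6] [ 465.5 -287.8  187.7]
0.183 [ 0.2  0.6 -0.8] [ 465.6 -287.9  182.7]
0.178 [-0.7 -0.5  0.2] [ 465.7 -288.4  177.8]
0.173 [-1.1 -1.5 -1.7] [ 465.7 -288.4  172.8]
0.168 [-1.7 -2.5 -2. ] [ 465.7 -288.4  167.8]
0.163 [-1.1 -2.5 -1.6] [ 465.7 -288.5  162.7]
0.158 [-1.  -2.2 -1.7] [ 465.7 -288.5  157.7]
0.153 [-0.6 -1.2 -1.7] [ 465.7 -288.6  152.7]
0.15 [-0.5 -1.7 -1.1] [ 465.8 -288.6  149.8]
[ 0.46576897 -0.28870186]
```

```bash
python3 - <<'E'
from ins import *
c=insert([.46577,-.2888],.150,.111,.006); c=insert(c,.111,.1075,.0007,6)
stat()
E
```

```text
0.144 [0.2 0.4 0. ] [ 465.6 -288.6  143.6]
0.138 [ 0.3  1.7 -0.5] [ 465.6 -288.6  137.7]
0.132 [0.2 1.  0.8] [ 465.7 -288.6  131.7]
0.126 [-0.3  1.5  0.1] [ 465.7 -288.7  125.7]
0.12 [-0.2  1.1  0.8] [ 465.7 -288.7  119.7]
0.114 [0.  2.7 0.3] [ 465.7 -288.7  113.7]
0.111 [-0.1  2.1  0.1] [ 465.7 -288.6  110.9]
0.1103 [-0.2 -0.5 -0.3] [ 465.7 -288.6  110.3]
0.1096 [ 0.2 -1.7  0.6] [ 465.8 -288.6  109.6]
0.1089 [-1.4 -1.5  1.3] [ 465.9 -288.6  108.9]
0.1082 [-1.2 -0.9  7.4] [ 465.9 -288.6  108.9]
stop
t 28.04 p [ 0.4659 -0.2886  0.1089] F [-1.3 -0.9  5.2] gap 0.0237
```

Collar contact came at the predicted height, so I'm releasing and backing off.

```bash
python3 - <<'E'
from h import *
jaws.move_gripper(.07); stat()
manip.servo_line([.4659,-.2886,.27],down(80.5),.12); s=np.array([.4659,-.2886])-.05*np.array([.165,.986]); 
manip.servo_line([*s,.27],down(80.5),.15);manip.sleep(.3); stat()
im,K,C=wrist("w9")
hsv=cv2.cvtColor(im,cv2.COLOR_BGR2HSV);m=((hsv[...,1]>130)&(hsv[...,2]>100)).astype(np.uint8)
n,_,st,ce=cv2.connectedComponentsWithStats(m)
for i in range(1,n):
    if st[i,4]>40: print(st[i,4],np.round(ce[i],1),ray(ce[i],K,C,.164))
d=vision.read_camera("top");it=d["frame"][:,:,::-1];old=np.load("top.npz")["frame"][:,:,::-1]
df=(np.abs(it.astype(int)-old).max(2)>45).astype(np.uint8)
n,_,st,ce=cv2.connectedComponentsWithStats(df)
print([(st[i].tolist()) for i in range(1,n) if st[i,4]>8])
E
```

```text
t 28.9 p [ 0.4658 -0.2884  0.1082] F [ 0.4  0.1 -1.1] gap 0.0702
t 31.18 p [ 0.458  -0.3369  0.27  ] F [ 0.1 -0.   0.9] gap 0.0701
148 [354.7 128.1] [ 0.49949067 -0.2807661 ]
125 [317.4 143.4] [ 0.46727321 -0.28798545]
425 [140.5 322.6] [ 0.27623174 -0.42439695]
427 [495.2 323.3] [ 0.60454476 -0.47983258]
[[354, 195, 177, 191, 4154], [454, 214, 106, 132, 4074], [194, 225, 17, 11, 143], [416, 226, 14, 10, 110], [554, 237, 3, 8, 11], [527, 248, 36, 39, 167], [0, 327, 91, 73, 2928], [44, 330, 19, 9, 86], [383, 334, 83, 66, 3659], [93, 342, 6, 4, 12], [340, 363, 23, 28, 84], [344, 377, 28, 23, 191], [359, 384, 29, 16, 256], [331, 389, 12, 11, 73], [308, 398, 10, 2, 13]]
```

```bash
python3 -c "
from rig import *
print(workorder.hand_in())"
```

```text
the job is handed in; nothing more can be done
None
```

The probe was held still above the round can for about 2.6 s, then guided into the narrow tube until its collar met the rim and released; nothing else on the bench appears to have moved, and the job was handed in at about 31 s.

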